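# Screw down the laptop riser's clamping screw

### The arm

A 7-joint arm with a two-finger parallel gripper is mounted at the origin on the work surface. World frame = base frame: x ahead of the robot, y to its left, z up, the work surface at z = 0. Lengths are in m, angles in rad, forces in N, time in s.
With the tool pointing down it reaches from about 0.4 to 0.85 m from the base axis. Payload 4.5 kg.
Tool frame: the origin (TCP) lies midway between the tips of the shut fingers; the grasp point (between the pads) lies 19 mm behind it; z points along the fingers, y is the line along which they close (so a half turn about z gives the same grasp; the last joint's range is limited). The gripper opens to 88 mm and grips with 3 to 60 N. Pads are 18 mm wide; open, the fingers measure 123 mm over their backs; the gripper's body (75 mm by 187 mm) begins 45 mm behind the grasp point.
Start: joints at [-1.151, 0.689, -0.195, 1.565, 0.157, 0.902, -0.215], TCP at [0.235, 0.579, 0.215] pointing down, gripper open.
Joint ranges: [-3.01, 3.01], [-0.46, 2.08], [-1.47, 1.51], [0.13, 2.56], [-1, 4.14], [0.04, 2.09], [-2.66, 2.66]. Speed limits (rad/s): [2.57, 2.57, 3.14, 3.14, 3.14, 3.14, 3.14].

### API

Orientations are given as a rotation vector (axis times angle).
In Python, from station import bot gives the robot as it stands.
- The arm moves only by the shell command python3 -m pendant 'ROWS' [OPENING] [FORCE]. ROWS is JSON, one flat list of numbers, 4 for each row, row after row: the shift along the tool's x, y, z in m, then the turn about the tool's z in degrees. A call has 1 to 10 rows; each row is the pose to reach, as a shift and turn from the pose commanded when the call began, along the tool's axes at that moment; what a row does not reach only later rows make up. A row lasts 1/8 s, in which the tool goes at most 62.5 mm and 10.7 degrees, less where a joint would pass 70% of its speed; a pose out of reach is approached as far as the arm can. A call with a gripper value outside its range is refused whole. OPENING is the gripper's target within -1 to 1 (shut at 1, half-way at 0, fully open at -1), set as the call begins (- or left out, the last holds). The fingers move at their own pace and stop on an object; FORCE is the grip in N (left out, the last holds). Time passes only in rows, so rows that repeat a pose let the fingers close. It gives the time, the measured TCP pose, the force, the opening and the grip force at its end, in the units of the state.
- bot.sense(): the state, without advancing time (a new reading comes with each control period).
- bot.camera(name): name is "side" or "top"; returns a dict with "img" (480x640x3 uint8, red, green, blue), "intrinsics" (3x3 intrinsics, pixels), "eye" and "orientation" of the camera in the world. Camera axes: x right, y down, z forward; pixel columns grow to the right and rows downward; lengths in m; the calibration is good to about 2 mm. A picture is of the moment at which its call begins. There is no depth.
- bot.hand_in(): hands the job in; it is judged then, once.
The state is a dict: "time_s": time; "joints": joint angles; "qd": joint speeds; "tau": joint torques, N m; "tcp_pos": TCP position; "tcp_rot": TCP orientation; "ft_force": force on the tool from outside, world axes, zero at the start; "ft_torque": the same for the moment, N m; "grip_width": finger opening in m; "grip_force": force on a finger pad.
Only numpy, scipy, OpenCV 4.12 (cv2) and the standard library are available. Lean on these libraries where they do the work, as an engineer would, in place of code of your own. Each camera call takes 0.05 s, during which the arm holds its last target. There are 200 camera calls.

### The job

The black three-armed screw that clamps the laptop riser to the desk has worked loose. Push its arms round clockwise (seen from above) with the fingertips, in as many strokes as it takes, until the screw is fully home, without forcing it hard against the riser. Do not pick up or push aside anything else on the desk, and finish with the hand clear.

Things in the scene. Friction and masses are not known exactly. Their poses are not given: they have to be found in the camera images.
- riser: Low white laptop riser fixed to the desk. Steel foot plate, 6 mm thick; its tongue (110 mm wide, front edge at x = -55 mm) carries the black clamping screw. Origin: on the desk, under the screw's vertical axis. z up; x points from the screw in under the shelf, so the open side of the screw is -x. Side legs start at x = 35 mm, y = +-150 mm.
- shelf_edge (a point): Middle of the lower front edge of the riser's shelf (x = 24, y = 0, z = 56 mm in the riser's frame). The shelf overhangs the rear of the screw from here on: 320 mm long along y, 6 mm thick, top 62 mm above the desk. A closed silver laptop lies on it from x = 45 mm on, its top 78 mm above the desk.
- screw_axis (a point): Point on the screw's axis 30 mm above the desk, fixed to the riser. Black knob: hub 22 mm across, three equal straight arms 120 degrees apart, 10 mm wide, reaching 41 mm from the axis. At home arms and hub top out 40 mm above the desk (a steel dot at 42), the arms' underside is at 20; all rise 0.4 mm per rad loose. Below the hub a steel boss, 40 mm across, 10 mm high.
- screw_arm_end (a point): Point on the centre line of one of the knob's three arms, 36 mm from the screw's axis, at half the arm's height. It turns with the screw. With the joint at q the three arms point at 180, 300 and 60 degrees minus q, counted counterclockwise from the riser's x; this one is the 180.
- clamp_screw (a joint): Turn of the screw in rad: 0 = fully home (dead stop), negative = loose; grows clockwise seen from above. Starts 3.0 to 5.6 rad short of home. Stiff (0.035 N m, about 1 N at an arm's end), does not coast, stays where left. The shelf covers part of its circle, so it takes several strokes.
- mug: White ceramic mug, 80 mm across, 90 mm high, loose on the desk; not to be disturbed. Origin: centre of its underside.
- pen_pot: Copper pot, 72 mm across, 100 mm high, with three pens that reach 150 mm, loose on the desk; not to be disturbed. Origin: centre of its underside.
- mouse: Black computer mouse, 105 x 60 x 34 mm, loose on the desk; not to be disturbed. Origin: centre of its underside.
- tape_roll: Roll of clear tape lying flat, 60 mm across, 19 mm high, loose on the desk; not to be disturbed. Origin: centre of its underside.
- eraser: White eraser, 45 x 20 x 13 mm, loose on the desk; not to be disturbed. Origin: centre of its underside.
- stapler: Grey and black stapler, 125 x 34 x 43 mm, loose on the desk; not to be disturbed. Origin: centre of its underside.
- glue_jar: Small lidded jar, 52 mm across, 65 mm high, loose on the desk; not to be disturbed. Origin: centre of its underside.

How it is judged:
By the outcome, as a careful person would: the job done as asked, in the order asked, and still so for the second after the job is handed in, with the robot touching nothing.
It also fails if it takes over 54 s, if anything falls off the work surface, if the arm or the gripper's body presses on something with over 40 N, if the wrist force passes 120 N, or if a joint passes its speed limit or range.

## Working session

There is one attempt and no reset: what is moved stays moved. The work goes in short steps, Python scripts to look and compute and a shell command to move; the robot and the scene stay as the last step left them, time stands still between calls to the robot, and variables do not carry over. Pictures are saved under pics/ and viewed, at most 10 in all, crops included, and the job is handed in when it is done.

```bash
mkdir -p pics
cat > h.py <<'E'
import numpy as np, cv2
from station import bot
from scipy.spatial.transform import Rotation as R
def cam(n):
    c=bot.camera(n); 
    o=np.array(c["orientation"]); 
    c["R"]=o if o.shape==(3,3) else (R.from_rotvec(o).as_matrix() if o.size==3 else R.from_quat(o).as_matrix())
    return c
def ray(c,u,v,z):
    d=c["R"]@np.linalg.inv(np.array(c["intrinsics"]))@[u,v,1]; e=np.array(c["eye"]); return e+d*(z-e[2])/d[2]
def proj(c,p):
    q=np.array(c["intrinsics"])@(c["R"].T@(np.array(p)-c["eye"])); return q[:2]/q[2]
E
python3 - <<'E'
from h import *
for n in("top","side"):
    c=cam(n); cv2.imwrite(f"pics/{n}0.png",c["img"][:,:,::-1]); print(n,c["eye"],c["orientation"],c["intrinsics"])
s=bot.sense();print(s["tcp_pos"],s["tcp_rot"],s["time_s"],s["grip_width"])
E
```

```text
top [ 0.34809692 -0.07431961  1.22727197] [-2.10030032  2.12925961 -0.21202574] [[496.21695068   0.         313.15248306]
 [  0.         496.21695068 243.64072797]
 [  0.           0.           1.        ]]
side [ 0.05150982 -1.05133265  0.80176383] [-2.10404837  0.52696096 -0.29793305] [[579.23030767   0.         319.36814911]
 [  0.         579.23030767 250.41657711]
 [  0.           0.           1.        ]]
[0.23499997 0.57849416 0.21382008] [-6.02088058e-01 -3.08315191e+00  2.49925519e-03] 0.1 0.0879831883795456
```

View pics/top0.png

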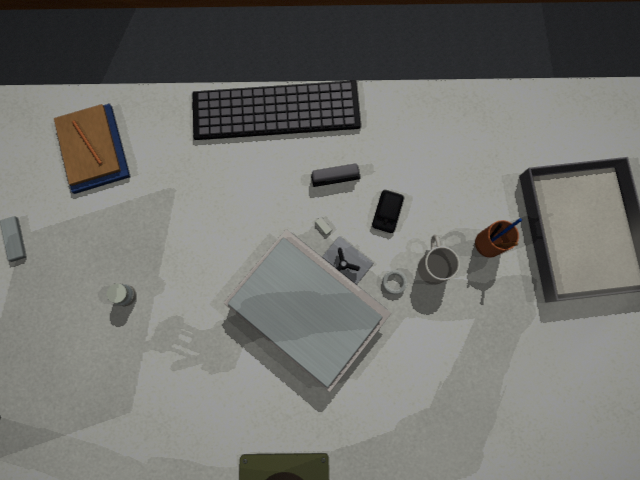

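View pics/side0.png

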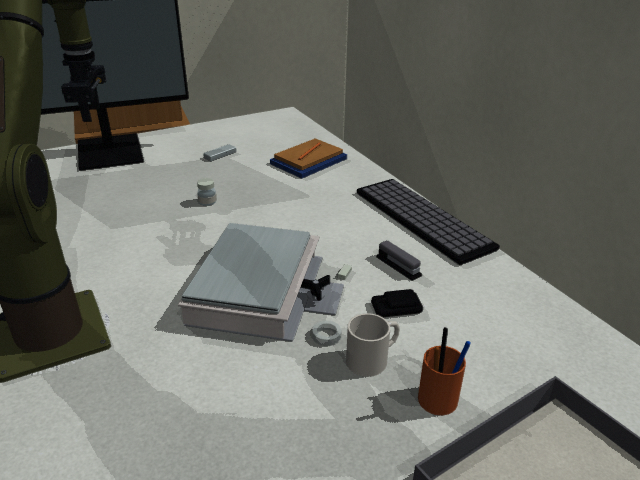

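Top view: knob hub at about (344,264), arms to about (336,251), (358,266) and (334,275). The tongue's corners are near (341,238) and (373,263), with the shelf edge running (290,233)–(388,310). The eraser is at (323,226), tape (394,283), mouse (388,211), mug (440,263) and stapler (335,175).

Run:
```python
from h import *
c=cam("top"); im=c["img"]
crop=im[200:330,260:420]; cv2.imwrite("pics/crop0.png",cv2.resize(crop,(800,650),interpolation=cv2.INTER_CUBIC)[:600,:,::-1])
g=im.max(2)
m=(g<45).astype(np.uint8); m[:, :320]=0; m[:,372:]=0; m[:240]=0; m[290:]=0
n,l,st,ce=cv2.connectedComponentsWithStats(m)
for i in range(1,n):
    if st[i,4]>20: print(st[i],ce[i])
s=cam("side"); im=s["img"]; cv2.imwrite("pics/crop1.png",cv2.resize(im[230:350,260:420],(800,600),interpolation=cv2.INTER_CUBIC)[:,:,::-1])
for n,u,v,z in [("eraser",323,226,.013),("tape",394,283,.019),("mouse",388,211,.03),("mug",440,263,.09),("stapler",335,175,.043),("hub",344,264,.042),("shelfL",290,233,.062),("shelfR",388,310,.062)]: print(n,ray(c,u,v,z).round(3))
```

```text
[336 248  23  23 156] [344.73717949 262.55128205]
eraser [ 0.641 -0.1    0.013]
tape [ 0.494 -0.27   0.019]
mouse [ 0.673 -0.262  0.03 ]
mug [ 0.53  -0.368  0.09 ]
stapler [ 0.765 -0.131  0.043]
hub [ 0.539 -0.148  0.042]
shelfL [ 0.613 -0.019  0.062]
shelfR [ 0.426 -0.247  0.062]
```

View pics/crop0.png

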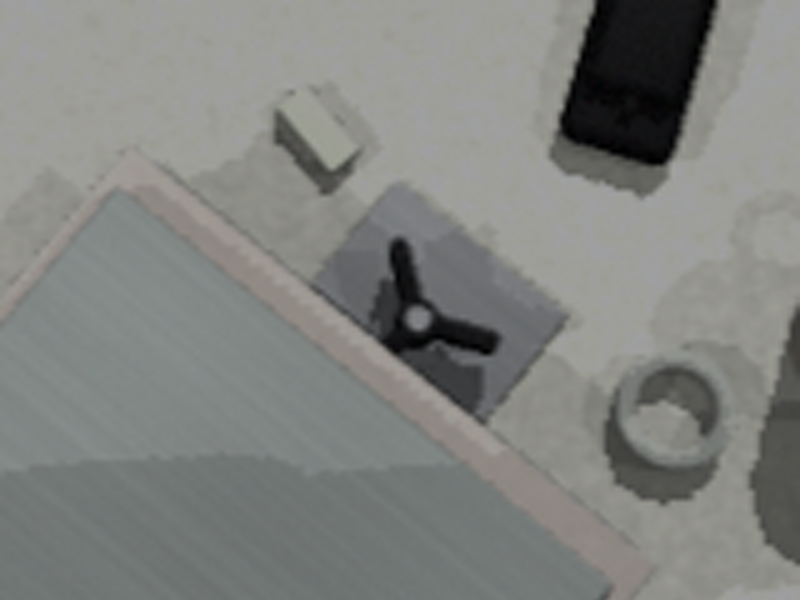

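View pics/crop1.png

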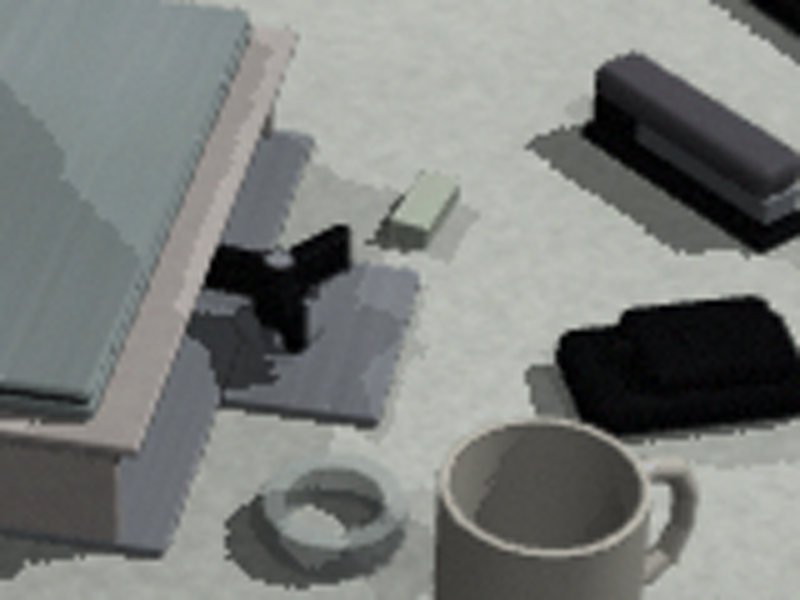

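Top crop: the steel dot is at (418,318) in crop pixels, i.e. (343.6,263.6) in the full image. The visible arm ends are at (398,243) and (497,342), with the third arm under the shelf. The shelf front edge runs from (135,150) to (652,572), and the tongue front edge from (400,182) to (570,318). Side crop: dot at about (278,258), two arms reaching into the open side, both free.

Run:
```python
from h import *
c=cam("top"); s=cam("side")
f=lambda x,y:(260+x/5-.4,200+y/5-.4)
t=lambda x,y:(260+x/5-.4,230+y/5-.4)
h=f(418,318)
def tri(p,q):
    A=[];b=[]
    M=np.zeros((3,3));B=np.zeros(3)
    for k,(u,v) in((c,p),(s,q)):
        d=ray(k,u,v,0)-k["eye"];d/=np.linalg.norm(d);P=np.eye(3)-np.outer(d,d);M+=P;B+=P@k["eye"]
    return np.linalg.solve(M,B)
print("dot tri",tri(h,t(278,258)), "plane top",ray(c,*h,.0437),"side",ray(s,*t(278,258),.0437))
a=ray(c,*f(135,150),.062);b=ray(c,*f(652,572),.062);print("shelf",a,b,np.linalg.norm(a-b))
p=ray(c,*f(400,182),.006);q=ray(c,*f(570,318),.006);print("tongue",p,q,np.linalg.norm(p-q))
for A,B in((a,b),(p,q)):
    e=A-B; print("riser y yaw",np.degrees(np.arctan2(e[1],e[0])), "x yaw",np.degrees(np.arctan2(e[1],e[0]))-90)
hub=ray(c,*h,.0437)
for e in (f(398,243),f(497,342)):
    w=ray(c,*e,.0417)-hub; print("arm world ang",np.degrees(np.arctan2(w[1],w[0])),np.linalg.norm(w[:2]))
print("tongue mid", (p+q)/2-hub)
print(R.from_rotvec(bot.sense()["tcp_rot"]).as_matrix().round(3))
```

```text
dot tri [ 0.54063916 -0.14618354  0.04167119] plane top [ 0.54042648 -0.1461054   0.0437    ] side [ 0.53920679 -0.14858107  0.0437    ]
shelf [ 0.62134345 -0.01066113  0.062     ] [ 0.41622048 -0.25087626  0.062     ] 0.3158777339081356
tongue [ 0.61604296 -0.14109447  0.006     ] [ 0.5455026  -0.22409768  0.006     ] 0.10892876310453088
riser y yaw 49.50553555292767 x yaw -40.49446444707233
riser y yaw 49.640422608413026 x yaw -40.359577391586974
arm world ang 13.045071876695475 0.038399409148057666
arm world ang -107.45314872823022 0.039778826957962095
tongue mid [ 0.0403463  -0.03649068 -0.0377    ]
[[-0.926  0.376 -0.   ]
 [ 0.376  0.926 -0.   ]
 [-0.    -0.    -1.   ]]
```

```bash
cat > plan.py <<'E'
from h import *
AX=np.array([.540,-.1465])
def yaw_of(Rm): return np.degrees(np.arctan2(Rm[1,1],Rm[0,1]))   # tool y in world
def target(alpha,gap,r=.033):
    a=np.radians(alpha); d=np.array([np.cos(a),np.sin(a)]); n=np.array([-d[1],d[0]])
    return AX+r*d+(.014+gap)*n
def rows(cmd,yaw,wps):
    """cmd xyz, yaw deg now; wps list of (x,y,z,yaw)"""
    y=np.radians(yaw); ty=np.array([np.cos(y),np.sin(y)]); tx=np.array([-ty[1],ty[0]])  # z down: x=y×z
    for w in wps:
        d=np.array(w[:2])-cmd[:2]
        print([round(1e3*float(v),1) for v in (d@tx,d@ty,cmd[2]-w[2])], round((yaw-w[3]+180)%360-180,1))
E
python3 - <<'E'
from plan import *
s=bot.sense();Rm=R.from_rotvec(s["tcp_rot"]).as_matrix();y=yaw_of(Rm);print(y,Rm[:,0])
t=target(13,.008);print(t)
rows(np.array([.235,.579,.215]),y,[(.5,.2,.215,40),(*t,.215,13)])
E
```

```text
67.89470998563348 [-9.26493896e-01  3.76309792e-01 -3.25119079e-05]
[ 0.56720529 -0.11764047]
[-388.1, -251.4, 0.0] 27.9
[-569.9, -520.4, 0.0] 54.9
```

```bash
python3 -m pendant '[-0.05,-0.03,0,4, -0.1,-0.065,0,8, -0.15,-0.1,0,12, -0.2,-0.13,0,15, -0.25,-0.165,0,18, -0.3,-0.2,0,22, -0.35,-0.23,0,26, -0.39,-0.26,0,30, -0.42,-0.31,0,34, -0.45,-0.355,0,38]' 1 20
python3 -m pendant '[-0.03,-0.045,0,4, -0.06,-0.09,0,8, -0.09,-0.13,0,12, -0.12,-0.165,0,16.9, -0.12,-0.165,0,16.9, -0.12,-0.165,0,16.9]'
python3 - <<'E'
from plan import *
s=bot.sense();Rm=R.from_rotvec(s["tcp_rot"]).as_matrix();y=yaw_of(Rm);p=np.array(s["tcp_pos"]);print(p,y,s["joints"],s["ft_force"],s["grip_width"],s["time_s"])
t=target(13,.008);rows(p,y,[(*t,.215,13),(*t,.026,13)])
E
```

```text
time_s: 1.55
tcp_pos: [0.5188, 0.0789, 0.2145]
tcp_rot: [1.577, 2.717, 0.0]
ft_force: [0.4, 0.5, 0.3]
grip_width: 0.0004
grip_force: 0.0
time_s: 2.3
tcp_pos: [0.4358, -0.1048, 0.2146]
tcp_rot: [1.954, 2.459, 0.002]
ft_force: [0.3, -0.0, -0.0]
grip_width: 0.0007
grip_force: 0.0
[ 0.43581817 -0.10477057  0.21461766] 13.050798002628706 [ 0.1439764   0.46462389 -0.01541417  2.08188723  0.01104655  0.59442581
  0.34882859] [ 0.27093594 -0.04197798 -0.02112452] 0.0007346531287408839 2.3
[-42.2, 125.1, -0.4] 0.1
[-42.2, 125.1, 188.6] 0.1
```

```bash
python3 -m pendant '[-0.02,0.06,0,0, -0.042,0.125,0,0, -0.042,0.125,0.06,0, -0.042,0.125,0.12,0, -0.042,0.125,0.12,0, -0.042,0.125,0.12,0]'
python3 - <<'E'
from plan import *
s=bot.sense();Rm=R.from_rotvec(s["tcp_rot"]).as_matrix();y=yaw_of(Rm);p=np.array(s["tcp_pos"]);print(p,y,s["joints"][6],s["ft_force"])
t=target(13,.008);rows(p,y,[(*t,.026,13)])
for n,(a,b,w,h) in {"top":(270,200,160,120),"side":(240,190,160,160)}.items():
    c=cam(n);cv2.imwrite(f"pics/{n}2.png",cv2.resize(c["img"][b:b+h,a:a+w],(600,600*h//w),interpolation=cv2.INTER_CUBIC)[:,:,::-1])
E
```

```text
time_s: 3.05
tcp_pos: [0.5681, -0.1173, 0.0962]
tcp_rot: [1.953, 2.459, 0.003]
ft_force: [0.8, 0.7, 1.0]
grip_width: 0.0004
grip_force: 0.0
[ 0.56807431 -0.11731661  0.09622576] 13.088523394304758 0.34003717724012894 [0.80741438 0.6843202  1.03168965]
[-0.1, -0.9, 70.2] 0.1
```

View pics/side2.png

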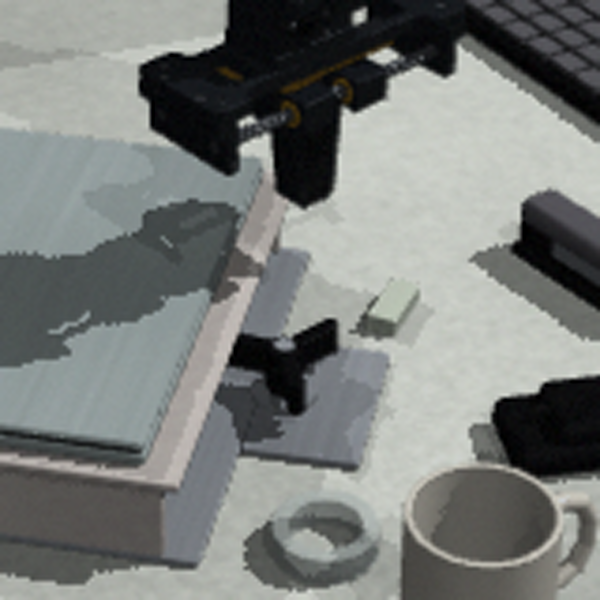

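The fingers are shut, with the tip above and behind the arm at (335,330) in the crop, clear of the shelf edge and eraser.

```bash
python3 -m pendant '[0,-0.001,0.03,0, 0,-0.001,0.055,0, 0,-0.001,0.069,0, 0,-0.001,0.069,0]'
python3 - <<'E'
from plan import *
s=bot.sense();Rm=R.from_rotvec(s["tcp_rot"]).as_matrix();y=yaw_of(Rm);p=np.array(s["tcp_pos"]);print(p,y,s["joints"][6],s["ft_force"])
rows(p,y,[(*target(a,0),p[2],a) for a in range(13,-60,-8)])
E
```

```text
time_s: 3.65
tcp_pos: [0.566, -0.1184, 0.0261]
tcp_rot: [1.955, 2.458, 0.001]
ft_force: [0.2, 0.3, -0.2]
grip_width: 0.0001
grip_force: 0.0
[ 0.56599896 -0.11844684  0.02614547] 13.00037406477437 0.3362154902360173 [ 0.16552281  0.30021845 -0.17030366]
[-7.5, 1.4, 0.0] 0.0
[-12.2, 3.0, 0.0] 8.0
[-17.1, 3.9, 0.0] 16.0
[-22.1, 4.2, 0.0] 24.0
[-27.1, 3.8, 0.0] 32.0
[-32.0, 2.6, 0.0] 40.0
[-36.6, 0.8, 0.0] 48.0
[-41.0, -1.6, 0.0] 56.0
[-45.0, -4.6, 0.0] 64.0
[-48.5, -8.1, 0.0] 72.0
```

```bash
python3 -m pendant '[-0.0075,0.001,0,0, -0.012,0.003,0,8, -0.017,0.004,0,16, -0.022,0.004,0,24, -0.027,0.004,0,32, -0.032,0.0025,0,40, -0.0365,0.001,0,48, -0.041,-0.0015,0,56, -0.045,-0.0045,0,64, -0.0485,-0.008,0,72]'
python3 - <<'E'
from plan import *
s=bot.sense();Rm=R.from_rotvec(s["tcp_rot"]).as_matrix();y=yaw_of(Rm);p=np.array(s["tcp_pos"]);print(p,y,s["joints"][6],s["ft_force"])
rows(p,y,[(*target(a,0),.026,a) for a in (-59,-67,-75,-83,-91,-99,-107)]+[(*target(-107,.012),.026,-107)])
c=cam("top");cv2.imwrite(f"pics/top3.png",cv2.resize(c["img"][200:320,270:430],(800,600),interpolation=cv2.INTER_CUBIC)[:,:,::-1])
E
```

```text
time_s: 4.9
tcp_pos: [0.5698, -0.1683, 0.0268]
tcp_rot: [3.029, 0.832, 0.004]
ft_force: [0.1, 0.5, -0.3]
grip_width: 0.0006
grip_force: 0.0
[ 0.56976195 -0.16829863  0.02676272] -59.276469193862845 -0.37752774612119383 [ 0.10385596  0.45120803 -0.26101392]
[-0.3, -1.0, 0.8] -0.3
[-5.0, 0.6, 0.8] 7.7
[-9.9, 1.6, 0.8] 15.7
[-14.9, 1.9, 0.8] 23.7
[-19.9, 1.5, 0.8] 31.7
[-24.8, 0.4, 0.8] 39.7
[-29.4, -1.4, 0.8] 47.7
[-21.4, 7.5, 0.8] 47.7
```

View pics/top3.png

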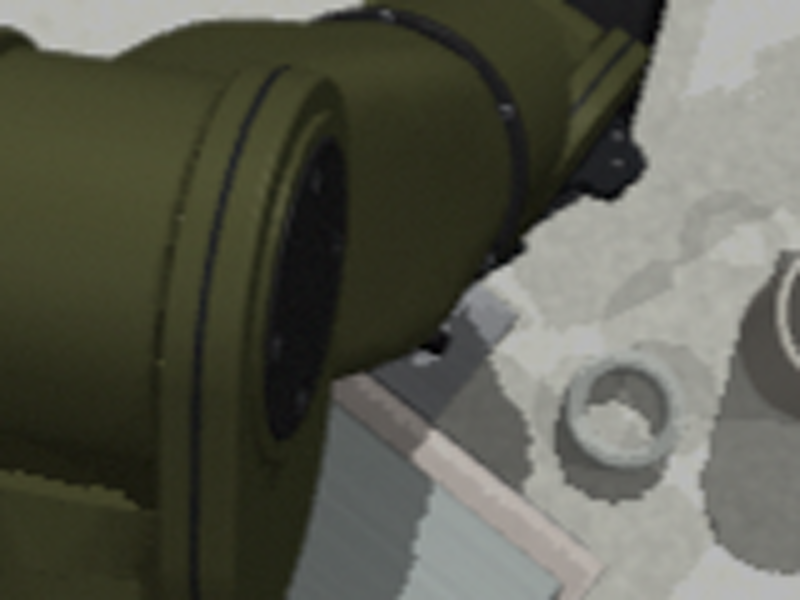

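The top view is mostly hidden by the arm. A black bit shows at (432,345) in the crop, which I can't identify, so I'll check the side camera.

Run:
```python
from plan import *
c=cam("side");cv2.imwrite(f"pics/side3.png",cv2.resize(c["img"][190:340,230:430],(800,600),interpolation=cv2.INTER_CUBIC)[:,:,::-1])
```

```text
(no output)
```

View pics/side3.png

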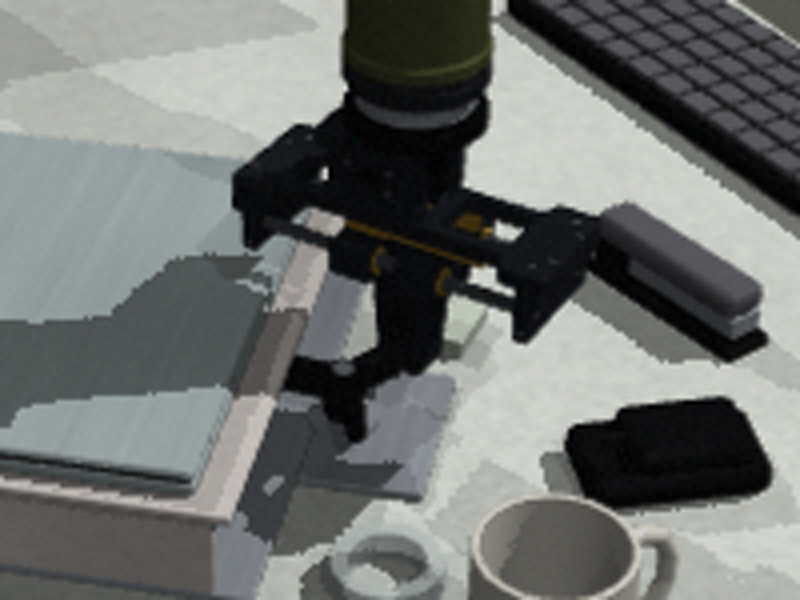

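Run:
```python
from plan import *
s=bot.sense();c=cam("side");g=lambda p:((proj(c,p)-[230,190])*4).round()
p=np.array(s["tcp_pos"]);print(p,"tcp",g(p),"axis",g([*AX,.0437]))
for a in range(13,-80,-12):
    r=np.radians(a);print(a,[g([*(AX+.041*np.array([np.cos(b),np.sin(b)])),.041]).tolist() for b in (r,r-2.094)])
```

```text
[ 0.56933354 -0.16875201  0.02660728] tcp [406. 394.] axis [340. 362.]
13 [[395.0, 338.0], [355.0, 411.0]]
1 [[404.0, 345.0], [339.0, 412.0]]
-11 [[411.0, 354.0], [323.0, 411.0]]
-23 [[414.0, 363.0], [308.0, 407.0]]
-35 [[414.0, 372.0], [295.0, 402.0]]
-47 [[411.0, 381.0], [283.0, 396.0]]
-59 [[405.0, 390.0], [274.0, 388.0]]
-71 [[396.0, 397.0], [269.0, 379.0]]
```

Run:
```python
from plan import *
c=cam("side");print("before",proj(c,[.5681,-.1173,.0962]),"seen 321,245")
im=c["img"].astype(int)[240:310,290:350];cv2.imwrite("pics/side4.png",cv2.resize(np.clip(im*4,0,255).astype(np.uint8),(685,800)[:2],interpolation=cv2.INTER_CUBIC)[:600,:,::-1])
print("now",proj(c,[.5693,-.1687,.0266]))
for z in (.0266,.04): print(ray(c,333.8,282.5,z))
```

```text
before [320.22373234 250.98188122] seen 321,245
now [331.44117668 288.47019562]
[ 0.58486494 -0.15188905  0.0266    ]
[ 0.57564501 -0.16743743  0.04      ]
```

View pics/side4.png

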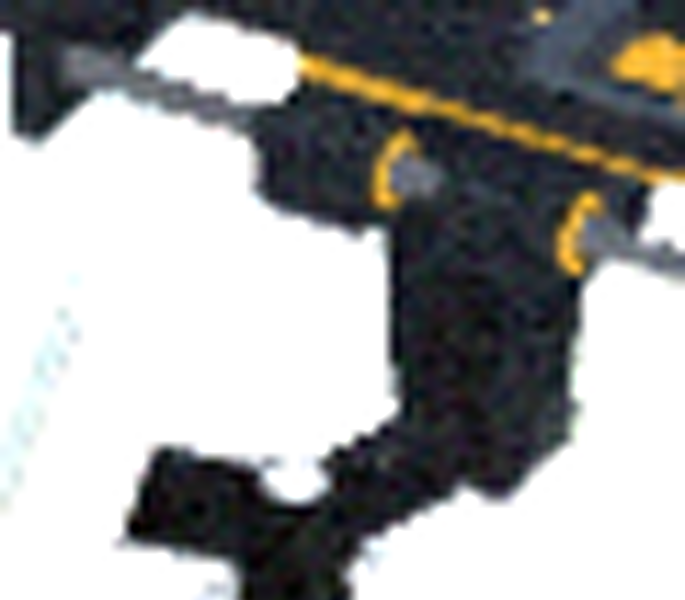

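Run:
```python
from plan import *
c=cam("side");s=bot.sense();p=np.array(s["tcp_pos"]);Rm=R.from_rotvec(s["tcp_rot"]).as_matrix()
def zat(xy,v):
    zs=np.linspace(0,.2,401);vs=[proj(c,[*xy,z])[1] for z in zs];i=np.argmin(abs(np.array(vs)-v));return zs[i].round(3),proj(c,[*xy,zs[i]])[0].round(1)
for n,(dx,dy),(u,v) in [("tip near",(-9,17.5),(333.8,283.5)),("tip right",(9,17.5),(339.5,278.5)),("tip ctr",(0,0),(331,283)),("blockL",(-37,-93),(293.5,252)),("blockL+",(37,-93),(293.5,252)),("blockR",(-37,93),(360,275)),("blockR+",(37,93),(360,275))]:
    w=p+Rm@[dx/1e3,dy/1e3,0]; print(n,w[:2].round(3),"seen",u,"->",zat(w[:2],v), "tcp-plane proj",proj(c,w).round(1))
```

```text
tip near [ 0.571 -0.187] seen 333.8 -> (np.float64(0.052), np.float64(336.4)) tcp-plane proj [336.1 293. ]
tip right [ 0.586 -0.178] seen 339.5 -> (np.float64(0.054), np.float64(340.5)) tcp-plane proj [340.1 288.7]
tip ctr [ 0.569 -0.167] seen 331 -> (np.float64(0.041), np.float64(331.3)) tcp-plane proj [331.2 288.4]
blockL [ 0.49  -0.107] seen 293.5 -> (np.float64(0.112), np.float64(286.0)) tcp-plane proj [286.8 283.9]
blockL+ [ 0.553 -0.069] seen 293.5 -> (np.float64(0.07), np.float64(304.1)) tcp-plane proj [304.2 267.6]
blockR [ 0.586 -0.266] seen 360 -> (np.float64(0.12), np.float64(363.4)) tcp-plane proj [361.1 311.4]
blockR+ [ 0.649 -0.228] seen 360 -> (np.float64(0.074), np.float64(377.9)) tcp-plane proj [376.4 292.9]
```

Run:
```python
from plan import *
s=bot.sense();Rm=R.from_rotvec(s["tcp_rot"]).as_matrix();y=yaw_of(Rm);p=np.array(s["tcp_pos"]);print(p,y)
rows(p,y,[(*target(13,.009),p[2],13)])
```

```text
[ 0.56935621 -0.16748755  0.0260984 ] -58.86058349923061
[24.2, -44.7, 0.0] -71.9
```

```bash
python3 -m pendant '[0,0,-0.03,0, 0.003,-0.006,-0.03,-9, 0.007,-0.012,-0.03,-18, 0.01,-0.018,-0.03,-27, 0.013,-0.024,-0.03,-36, 0.017,-0.03,-0.03,-45, 0.02,-0.036,-0.03,-54, 0.024,-0.042,-0.03,-63, 0.024,-0.045,-0.03,-72, 0.024,-0.045,-0.03,-72]'
python3 -m pendant '[0,0,0.02,0, 0,0,0.03,0, 0,0,0.035,0, 0,0,0.037,0, 0,0,0.037,0]'
python3 - <<'E'
from plan import *
s=bot.sense();Rm=R.from_rotvec(s["tcp_rot"]).as_matrix();y=yaw_of(Rm);p=np.array(s["tcp_pos"]);print(p,y,s["ft_force"],s["ft_torque"])
t=target(13,.009);rows(p,y,[(*t,.018,13)])
c=cam("side");im=c["img"][225:315,270:390].astype(int)*2;cv2.imwrite("pics/side5.png",cv2.resize(np.clip(im,0,255).astype(np.uint8),(800,600),interpolation=cv2.INTER_CUBIC)[:,:,::-1])
print(proj(c,p))
E
```

```text
time_s: 6.4
tcp_pos: [0.5663, -0.1163, 0.0558]
tcp_rot: [-1.956, -2.459, -0.001]
ft_force: [0.7, 0.9, 0.6]
grip_width: 0.0002
grip_force: 0.0
time_s: 7.02
tcp_pos: [0.5663, -0.1166, 0.0187]
tcp_rot: [1.956, 2.458, 0.0]
ft_force: [-0.4, -0.1, 1.1]
grip_width: 0.0006
grip_force: 0.0
[ 0.56625822 -0.1166104   0.01868089] 12.981494553531316 [-0.35270744 -0.12000784  1.06561553] [-0.13224577  0.0737117  -0.00390395]
[-0.2, 0.7, 0.7] -0.0
[318.9852887  279.37246276]
```

View pics/side5.png

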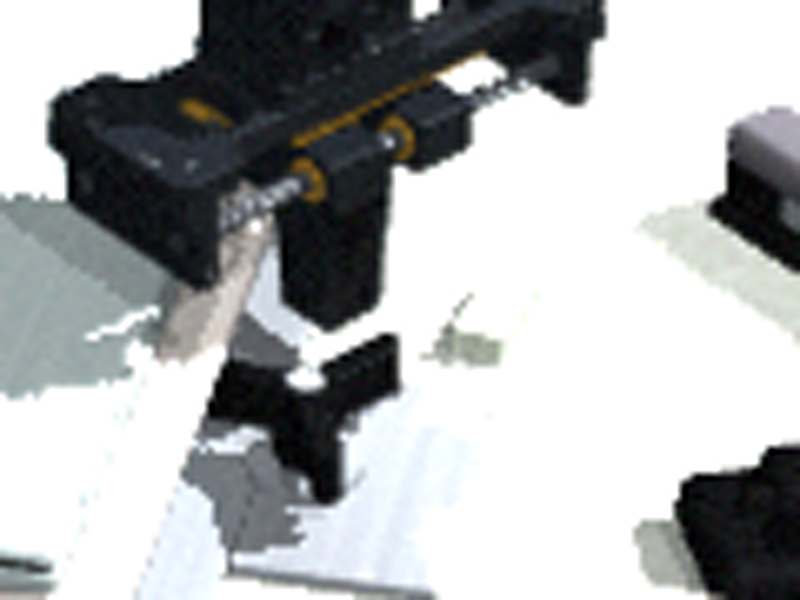

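The finger shows as a box with its bottom near corner at (330,327) in the crop, full image (319.5,274). That is well above the predicted TCP pixel, row 279. I'll compute the true tip and body heights.

Run:
```python
from plan import *
from scipy.optimize import least_squares
c=cam("side");s=bot.sense();p=np.array(s["tcp_pos"]);Rm=R.from_rotvec(s["tcp_rot"]).as_matrix()
f=lambda x,y:np.array([270+x/6.667-.4,225+y/6.667-.4])
def zat(xy,v):
    zs=np.linspace(0,.25,501);i=np.argmin([abs(proj(c,[*xy,z])[1]-v) for z in zs]);return float(zs[i].round(3)),proj(c,[*xy,zs[i]])[0].round(1)
for n,dx,dy,x,y in [("near",-10,-10,330,327),("left",10,-10,283,300),("right",-10,10,380,300),("blkLR",-37,-93,210,285),("blkLL",37,-93,75,200),("blkRR",-37,93,580,103)]:
    w=p+Rm@[dx/1e3,dy/1e3,0];print(n,w[:2].round(3),f(x,y).round(1),zat(w[:2],f(x,y)[1]))
d=(.5685,-.1695,.0)
for z in (.0437,): print("hub proj",proj(c,[*AX,z]),"seen",f(305,380))
```

```text
near [ 0.559 -0.129] [319.1 273.6] (0.045, np.float64(318.8))
left [ 0.554 -0.109] [312.  269.6] (0.045, np.float64(312.9))
right [ 0.578 -0.124] [326.6 269.6] (0.047, np.float64(325.4))
blkLR [ 0.484 -0.174] [301.1 267.3] (0.114, np.float64(297.5))
blkLL [ 0.467 -0.101] [280.8 254.6] (0.108, np.float64(275.6))
blkRR [ 0.665 -0.132] [356.6 240. ] (0.104, np.float64(361.3))
hub proj [315.07261375 280.60243387] seen [315.34771261 281.59715014]
```

Run:
```python
from plan import *
c=cam("top");s=bot.sense();p=np.array(s["tcp_pos"]);Rm=R.from_rotvec(s["tcp_rot"]).as_matrix()
for n,o in (("A",(0,0,.026)),("B",(.018,.030,0))):
    for z in (.064,.1):
        print(n,z,[proj(c,p+o+Rm@[dx,.0935,-z]).round().tolist() for dx in (-.0375,.0375)])
im=c["img"]
for r in range(184,262,5): print(r,"".join("%3d"%v for v in im[r,270:372:3].max(1)//4))
```

```text
A 0.064 [[337.0, 206.0], [306.0, 213.0]]
A 0.1 [[338.0, 201.0], [306.0, 209.0]]
B 0.064 [[324.0, 202.0], [294.0, 209.0]]
B 0.1 [[325.0, 197.0], [293.0, 205.0]]
184  44 44 44 44 43 44 44 44 44 44 44 40 40 37 19  2  2  2  2  7 21 25 27 27 28 27 26 28 27 43 44 44 44 44
189  44 44 44 44 44 44 44 44 44 44 44 44 44 27 28 27 27 27 26 28 27 27 27 27 27 27 27 27 34 44 44 44 44 44
194  44 44 44 44 44 44 44 43 44 44 44 44 44 28 28 24 14 15 21 27 27 33 42 44 44 43 44 44 44 43 44 44 44 44
199  44 44 44 44 44 43 44 44 44 44 44 44 44 44 44 17 14 16 12 14 14 13 14 14 14 15 16 18  8 14 14 35 44 44
204  44 44 44 43 44 44 44 44 44 44 44 44 44 44 37 19 11 19 12 12 13 13 13 13 13 14 14 14 11 16 12 18 44 44
209  44 44 44 44 44 44 44 44 44 44 44 44 44 11  9 17 13 13 13 13 12 13 12 12 12  8  7 10 13 16 13 19 40 38
214  44 44 30 15 15 11 15 15 35 44 44 44 19 12 14 14 14 13 13 13 13 13 14 13 13 13 14 14 14 13 18 23 39 38
219  44 43 17 17 12 17 17  8 11 15 15 15 15 15 14 14 14 14 14 14 14 14 14 14 15 12 14 12 14 14 13 13 42 36
224  40 29 18 18  9 18 18  6 17 17 17 17 17 17 17 16 16 16 16 16 16 16 16 15 12 15 16 14 15 16 14 10 27 37
229  41 15 20 19 15 20 19  6 18 18 18 18 18 18 18 18 17 18 17 17 18 17 17 17 11 16 18 15 17 17 15  9  8 35
234  35 19 22 17 22 22 14 14 21 21 21 21 21 20 20 20 20 19 19 19 19 19 19 19 10 18 19 14 19 19 16  9  8 28
239  16 21 21 12 21 21 13 19 22 22 22 22 22 23 22 23 23 22 22 22 22 22 22 21  8 21 22 15 22 22 15  8  8 28
244  14 19 19 12 19 20  6 20 20 20 21 21 21 21 22 22 22 22 22 22 23 23 23 22  7 23 23 15 23 23 14  8  7 39
249  15 18 17 13 18 18  8 18 18 19 18 18 19 19 19 19 19 20 20 20 20 20 21 19  9 20 21 12 21 22 14  9 18 40
254  16 17 15 16 17 16 10 17 18 17 18 18 18 18 18 18 18 18 18 18 18 18 19 16 13 18 19 12 19 19 14 10 44 43
259  16 17 12 16 17 12 13 16 17 17 17 17 17 17 17 17 17 17 18 17 17 18 18 12 15 18 17 13 18 17  8 35 34 36
```

```bash
for i in 1; do python3 -m pendant '[0,0,0.002,0, 0,0,0.004,0, 0,0,0.004,0]'; done
```

```text
time_s: 7.55
tcp_pos: [0.5659, -0.1165, 0.0143]
tcp_rot: [-1.955, -2.458, 0.0]
ft_force: [0.3, 0.5, 0.1]
grip_width: 0.0001
grip_force: 0.0
```

```bash
python3 -m pendant '[0,0,0.002,0, 0,0,0.004,0, 0,0,0.004,0]'
```

```text
time_s: 7.92
tcp_pos: [0.5659, -0.1165, 0.0103]
tcp_rot: [-1.956, -2.458, 0.0]
ft_force: [0.0, 0.1, -0.5]
grip_width: 0.0006
grip_force: 0.0
```

```bash
python3 -m pendant '[0,0,0.002,0, 0,0,0.005,0, 0,0,0.005,0]'
```

```text
time_s: 8.3
tcp_pos: [0.5659, -0.1165, 0.0052]
tcp_rot: [-1.955, -2.458, 0.0]
ft_force: [-0.1, 0.5, 0.5]
grip_width: 0.0005
grip_force: 0.0
```

```bash
python3 -m pendant '[0,0,0.002,0, 0,0,0.005,0, 0,0,0.005,0]'
```

```text
time_s: 8.68
tcp_pos: [0.5659, -0.1165, 0.0002]
tcp_rot: [-1.955, -2.458, 0.0]
ft_force: [1.0, 0.5, -0.1]
grip_width: 0.0005
grip_force: 0.0
```

```bash
python3 -m pendant '[-0.004,0.001,0,0, -0.0085,0.001,0,0, -0.013,0.003,0,8, -0.018,0.004,0,16, -0.018,0.004,0,16]'
python3 - <<'E'
from plan import *
s=bot.sense();Rm=R.from_rotvec(s["tcp_rot"]).as_matrix();y=yaw_of(Rm);p=np.array(s["tcp_pos"]);print(p,y,s["joints"][6],s["ft_force"],s["ft_torque"])
rows(p,y,[(*target(a,0),p[2],a) for a in range(-3,-84,-8)])
c=cam("side");im=c["img"][225:315,270:390].astype(int)*2;cv2.imwrite("pics/side6.png",cv2.resize(np.clip(im,0,255).astype(np.uint8),(800,600),interpolation=cv2.INTER_CUBIC)[:,:,::-1])
E
```

```text
time_s: 9.3
tcp_pos: [0.5743, -0.1333, 0.0005]
tcp_rot: [2.278, 2.164, 0.0]
ft_force: [-0.7, 0.8, -0.4]
grip_width: 0.0003
grip_force: 0.3
[ 5.74255391e-01 -1.33252404e-01  4.82226575e-04] -2.9391030578918413 0.1954815050634805 [-0.72502737  0.77433911 -0.41386918] [ 0.10216715  0.05235343 -0.00739904]
[-1.0, -0.5, 0.0] 0.1
[-5.8, 1.1, 0.0] 8.1
[-10.7, 2.1, 0.0] 16.1
[-15.7, 2.3, 0.0] 24.1
[-20.6, 1.9, 0.0] 32.1
[-25.5, 0.7, 0.0] 40.1
[-30.2, -1.1, 0.0] 48.1
[-34.5, -3.5, 0.0] 56.1
[-38.5, -6.5, 0.0] 64.1
[-42.1, -10.0, 0.0] 72.1
[-45.1, -14.0, 0.0] 80.1
```

```bash
cat >> plan.py <<'E'
def low():
    im=cam("side")["img"]; m=im[280:306,285:345].max(2)<22
    return ["".join(".#"[int(v)] for v in r) for r in m[::2]]
E
python3 - <<'E'
from plan import *
c0=cv2.imread("pics/side0.png")[280:306,285:345].max(2)<22
print("\n".join("".join(".#"[int(v)] for v in r)+"   "+q for r,q in zip(c0[::2],low())))
E
```

```text
..................#######........###########................   ..................###########......############.............
..................##########......##########................   ..................##########......#############.............
.................#########################..................   .................##############################.............
................#######################.....................   .....................##########################.............
.......................#############........................   .........................##############.....................
..........................#########.........................   ..........................#########.........................
..........................##########........................   ..........................#########.........................
...........................#########........................   ...........................#######..........................
...............................#####........................   ...........................####.............................
................................####........................   ...........................###..............................
............................................................   ............................................................
............................................................   ............................................................
............................................................   ............................................................
```

The screw now turns with the finger: the second arm's end shifted about 5 px, matching roughly 16°. Continuing the stroke.

```bash
python3 -m pendant '[-0.006,0.001,0,8, -0.011,0.002,0,16, -0.016,0.0025,0,24, -0.021,0.002,0,32, -0.0255,0.0005,0,40, -0.030,-0.001,0,48, -0.0345,-0.0035,0,56, -0.0385,-0.0065,0,64, -0.042,-0.010,0,72, -0.045,-0.014,0,80]'
python3 - <<'E'
from plan import *
s=bot.sense();Rm=R.from_rotvec(s["tcp_rot"]).as_matrix();y=yaw_of(Rm);p=np.array(s["tcp_pos"]);print(p,y,s["joints"][6],s["ft_force"],s["grip_force"])
rows(p,y,[(*target(a,0),p[2],a) for a in (-83,-91,-99,-107,-113)]+[(*target(-113,.012),p[2],-113)])
print("\n".join(low()))
E
```

```text
time_s: 10.65
tcp_pos: [0.5588, -0.1772, 0.0006]
tcp_rot: [-3.136, -0.189, -0.003]
ft_force: [1.6, 0.9, -0.9]
grip_width: 0.0005
grip_force: 1.1
[ 5.58753291e-01 -1.77236691e-01  5.55797237e-04] -83.11924421952634 -0.5949965896789472 [ 1.5990188   0.85965476 -0.90020268] 1.0833880305290222
[-0.9, 0.2, 0.0] -0.1
[-5.6, 1.8, 0.0] 7.9
[-10.5, 2.8, 0.0] 15.9
[-15.5, 3.1, 0.0] 23.9
[-19.2, 2.8, 0.0] 29.9
[-8.8, 8.8, 0.0] 29.9
.................................#################.....#####
.................###########......##################...#####
.................###################################...#####
................####################################...#####
...............#####################################...#####
...............#...#################################...#####
..........................#########################.....####
...........................#####################............
....................................#####...................
......................................###...................
............................................................
............................................................
............................................................
```

```bash
python3 -m pendant '[-0.006,0.002,0,8, -0.011,0.003,0,16, -0.016,0.003,0,24, -0.0195,0.003,0,30, -0.0195,0.003,0,30, -0.012,0.006,0,30, -0.009,0.009,0,30, -0.009,0.009,-0.03,30, -0.009,0.009,-0.035,30, -0.009,0.009,-0.035,30]'
python3 - <<'E'
from plan import *
s=bot.sense();Rm=R.from_rotvec(s["tcp_rot"]).as_matrix();y=yaw_of(Rm);p=np.array(s["tcp_pos"]);print(p,y,s["ft_force"])
for a in(13,8): rows(p,y,[(*target(a,.012),.0005,a)])
print("\n".join(low()))
E
```

```text
time_s: 11.95
tcp_pos: [0.5499, -0.1874, 0.0354]
tcp_rot: [-3.079, 0.625, -0.0]
ft_force: [-0.3, 0.7, -0.7]
grip_width: 0.0008
grip_force: 0.0
[ 0.54991122 -0.18743079  0.03541218] -112.96666267122346 [-0.30115182  0.70119659 -0.73112995]
[-13.7, -74.2, 34.9] -126.0
[-10.2, -73.1, 34.9] -121.0
..................#########.....############################
.................##########.....#########################...
.................############.#.#################...........
....................########################................
.........................#############......................
..........................##########........................
..........................#########.........................
...........................#######..........................
............................####............................
............................####............................
.............................##.............................
............................................................
............................................................
```

```bash
python3 -m pendant '[0,-0.007,0,-10, -0.001,-0.014,0,-20, -0.002,-0.021,0,-30, -0.003,-0.028,0,-40, -0.004,-0.036,0,-50, -0.005,-0.044,0,-60, -0.006,-0.052,0,-70, -0.007,-0.06,0,-80, -0.008,-0.066,0,-90, -0.01,-0.073,0,-100]'
python3 -m pendant '[0,0,0,-10, 0,0,0,-21, 0,0,0.02,-21, 0,0,0.035,-21, 0,0,0.035,-21]'
python3 - <<'E'
from plan import *
s=bot.sense();Rm=R.from_rotvec(s["tcp_rot"]).as_matrix();y=yaw_of(Rm);p=np.array(s["tcp_pos"]);print(p,y,s["ft_force"])
rows(p,y,[(*target(a,0),.0005,a) for a in (8,0,-8,-16,-24,-32,-40)])
print("\n".join(low()))
E
```

```text
time_s: 13.25
tcp_pos: [0.5686, -0.116, 0.0345]
tcp_rot: [-2.452, -1.962, 0.001]
ft_force: [-1.2, -0.1, 0.2]
grip_width: 0.0006
grip_force: 0.0
time_s: 13.88
tcp_pos: [0.5674, -0.1159, -0.0018]
tcp_rot: [-2.061, -2.367, 0.003]
ft_force: [-1.0, -0.4, 0.5]
grip_width: 0.0004
grip_force: 0.0
[ 0.56744303 -0.11594794 -0.00177574] 7.909778512093413 [-1.02057646 -0.42927741  0.53721887]
[-12.4, 1.6, -2.3] -0.1
[-17.2, 3.2, -2.3] 7.9
[-22.1, 4.2, -2.3] 15.9
[-27.1, 4.5, -2.3] 23.9
[-32.0, 4.0, -2.3] 31.9
[-36.9, 2.9, -2.3] 39.9
[-41.6, 1.1, -2.3] 47.9
..................##########......############..............
..................#########.......############..............
.................############.#.##############..............
..................##########################................
........................#############.......................
..........................##########........................
..........................#########.........................
...........................#######..........................
............................####............................
............................####............................
.............................##.............................
............................................................
............................................................
```

```bash
python3 -m pendant '[-0.006,0.001,-0.002,0, -0.0125,0.0015,-0.002,0, -0.017,0.003,-0.002,8, -0.022,0.004,-0.002,16, -0.025,0.0045,-0.002,20, -0.025,0.0045,-0.002,20]'
python3 - <<'E'
from plan import *
s=bot.sense();Rm=R.from_rotvec(s["tcp_rot"]).as_matrix();y=yaw_of(Rm);p=np.array(s["tcp_pos"]);print(p,y,s["ft_force"])
rows(p,y,[(*target(a,0),.0005,a) for a in (-12,-15,-18,-21,-24,-27,-30,-33,-36,-39,-42)])
E
```

```text
time_s: 14.68
tcp_pos: [0.5773, -0.1406, 0.0029]
tcp_rot: [2.441, 1.977, 0.001]
ft_force: [0.4, 0.9, 0.5]
grip_width: 0.0003
grip_force: 0.4
[ 0.57732192 -0.14058389  0.00291356] -11.985428743745151 [0.39511191 0.90314982 0.54514743]
[0.5, -2.3, 2.4] 0.0
[-1.3, -1.6, 2.4] 3.0
[-3.1, -1.0, 2.4] 6.0
[-4.9, -0.5, 2.4] 9.0
[-6.7, -0.1, 2.4] 12.0
[-8.6, 0.2, 2.4] 15.0
[-10.4, 0.4, 2.4] 18.0
[-12.3, 0.5, 2.4] 21.0
[-14.2, 0.6, 2.4] 24.0
[-16.1, 0.5, 2.4] 27.0
[-17.9, 0.3, 2.4] 30.0
```

```bash
python3 -m pendant '[-0.002,0,0.001,3, -0.0035,0.001,0.002,6, -0.0055,0.0015,0.002,9, -0.0075,0.002,0.002,12, -0.0075,0.002,0.002,12]' | head -4
```

```text
time_s: 15.3
tcp_pos: [0.5777, -0.1486, 0.0005]
tcp_rot: [2.635, 1.709, 0.0]
ft_force: [0.5, 0.4, 1.8]
```

Run:
```python
from plan import *
s=bot.sense();Rm=R.from_rotvec(s["tcp_rot"]).as_matrix();y=yaw_of(Rm);p=np.array(s["tcp_pos"]);print(p,y,s["ft_force"])
rows(p,y,[(*target(a,0),.0005,a) for a in (-24,-26,-28,-30,-32,-34,-36,-38)])
print("\n".join(low()))
```

```text
[ 5.77673745e-01 -1.48615627e-01  5.41384827e-04] -24.0540981038831 [0.45809537 0.3961851  1.82205116]
[0.6, -2.3, 0.0] -0.1
[-0.6, -1.8, 0.0] 1.9
[-1.7, -1.4, 0.0] 3.9
[-2.9, -1.0, 0.0] 5.9
[-4.1, -0.6, 0.0] 7.9
[-5.3, -0.3, 0.0] 9.9
[-6.6, -0.1, 0.0] 11.9
[-7.8, 0.1, 0.0] 13.9
......................#######...........############........
.......................#####......##################........
........................######..####################........
........................#########################...........
.......................##########################...........
....................############################............
....................################........................
....................###############.........................
....................######..................................
....................####....................................
............................................................
............................................................
............................................................
```

```bash
python3 -m pendant '[-0.001,0,0,2, -0.0023,0.001,0,4, -0.0023,0.001,0,4]' | sed -n 2,4p;  python3 -m pendant '[-0.0012,0.0002,0,2, -0.0012,0.0002,0,2]' | sed -n 2,4p
```

```text
tcp_pos: [0.5774, -0.1509, 0.0005]
tcp_rot: [-2.693, -1.617, 0.0]
ft_force: [1.2, 1.0, 0.9]
tcp_pos: [0.5772, -0.1521, 0.0005]
tcp_rot: [2.721, 1.57, 0.0]
ft_force: [2.3, 1.6, 0.8]
```

```bash
python3 -m pendant '[-0.0012,0.0002,0,2, -0.0012,0.0002,0,2]' | sed -n 2,4p
```

```text
tcp_pos: [0.5769, -0.1534, 0.0005]
tcp_rot: [2.748, 1.522, 0.001]
ft_force: [2.5, 0.9, 0.7]
```

```bash
python3 -m pendant '[-0.0012,0.0002,0,2, -0.0012,0.0002,0,2]' | sed -n 2,4p
```

```text
tcp_pos: [0.5764, -0.1544, 0.0006]
tcp_rot: [2.774, 1.474, 0.0]
ft_force: [2.5, 0.2, -1.0]
```

Run:
```python
from plan import *
s=bot.sense();Rm=R.from_rotvec(s["tcp_rot"]).as_matrix();y=yaw_of(Rm);p=np.array(s["tcp_pos"]);print(p,y,s["ft_force"],s["ft_torque"])
rows(p,y,[(*target(a,0),.0005,a) for a in (-32,-34,-36,-38,-40,-44,-48,-52,-56)])
print("\n".join(low()))
```

```text
[ 5.76399225e-01 -1.54403571e-01  5.50838475e-04] -34.04281145584537 [ 2.48610871  0.22358664 -0.973515  ] [ 0.09024824 -0.40735791  0.02057242]
[1.3, -2.1, 0.1] -2.0
[0.2, -1.6, 0.1] -0.0
[-1.0, -1.1, 0.1] 2.0
[-2.1, -0.7, 0.1] 4.0
[-3.3, -0.3, 0.1] 6.0
[-5.7, 0.3, 0.1] 10.0
[-8.2, 0.8, 0.1] 14.0
[-10.7, 1.1, 0.1] 18.0
[-13.2, 1.3, 0.1] 22.0
........................######..........############........
.........................###......#.....############........
..........................####..####################........
........................############################........
....................############################............
..................###############################...........
..................#################......#######............
..................#################.........................
..................######....................................
...................##.......................................
............................................................
............................................................
............................................................
```

```bash
python3 -m pendant '[-0.0012,0.0003,0,2, -0.0012,0.0003,0,2]' | sed -n 2,4p
```

```text
tcp_pos: [0.5761, -0.155, 0.0005]
tcp_rot: [-2.799, -1.426, -0.001]
ft_force: [3.4, 1.3, -0.2]
```

```bash
python3 -m pendant '[-0.0012,0.0003,0,2, -0.0012,0.0003,0,2]' | sed -n 2,4p
```

```text
tcp_pos: [0.5761, -0.1557, 0.0006]
tcp_rot: [-2.824, -1.376, -0.002]
ft_force: [5.0, 3.0, 0.5]
```

```bash
python3 -m pendant '[-0.0012,0.0003,0,2, -0.0012,0.0003,0,2]' | sed -n 2,4p
```

```text
tcp_pos: [0.5761, -0.1562, 0.0006]
tcp_rot: [-2.847, -1.327, -0.004]
ft_force: [5.3, 3.0, 0.5]
```

```bash
python3 -m pendant '[-0.0012,0.0003,0,2, -0.0012,0.0003,0,2]' | sed -n 2,4p
```

```text
tcp_pos: [0.5761, -0.1568, 0.0007]
tcp_rot: [-2.869, -1.277, -0.005]
ft_force: [5.3, 4.2, -0.6]
```

```bash
python3 -m pendant '[-0.0012,0.0003,0,2, -0.0012,0.0003,0,2]' | sed -n 2,4p; python3 -c "
from plan import *
print('\n'.join(low()))"
```

```text
tcp_pos: [0.5761, -0.1573, 0.0007]
tcp_rot: [-2.891, -1.228, -0.007]
ft_force: [6.6, 4.9, -0.1]
........................#####...........##############......
.........................###......#.....#############.......
..........................####..#####################.......
.......................#############################........
....................###############################.........
..................##############################............
..................#################......####.##............
..................#################.........................
..................#####.....................................
...................#........................................
............................................................
............................................................
............................................................
```

Force rose to 8 N and the arm stopped advancing at about −38° in world axes, against −40° expected for home. That fits the dead stop, so I'll back off, clear the hand and check.

```bash
python3 -m pendant '[0.004,0,0,0, 0.010,0.002,0,0, 0.013,0.003,-0.03,0, 0.013,0.003,-0.09,0, 0.013,0.003,-0.15,0, 0.05,-0.03,-0.16,0, 0.09,-0.07,-0.16,0, 0.13,-0.11,-0.16,0, 0.17,-0.15,-0.16,0, 0.2,-0.19,-0.16,0]'
python3 -m pendant '[0.02,-0.04,0,0, 0.04,-0.08,0,0, 0.06,-0.12,0,0, 0.06,-0.12,0,0]'
python3 - <<'E'
from plan import *
c=cam("top"); im=c["img"]; cv2.imwrite("pics/top9.png",cv2.resize(im[200:320,260:420],(800,600),interpolation=cv2.INTER_CUBIC)[:,:,::-1])
E
```

```text
time_s: 19.08
tcp_pos: [0.575, 0.1175, 0.1601]
tcp_rot: [2.892, 1.227, -0.003]
ft_force: [0.3, 0.1, 0.5]
grip_width: 0.0005
grip_force: 0.0
time_s: 19.58
tcp_pos: [0.5284, 0.2466, 0.1596]
tcp_rot: [-2.886, -1.236, 0.005]
ft_force: [-0.4, 0.4, -0.3]
grip_width: 0.0
grip_force: 0.0
```

View pics/top9.png

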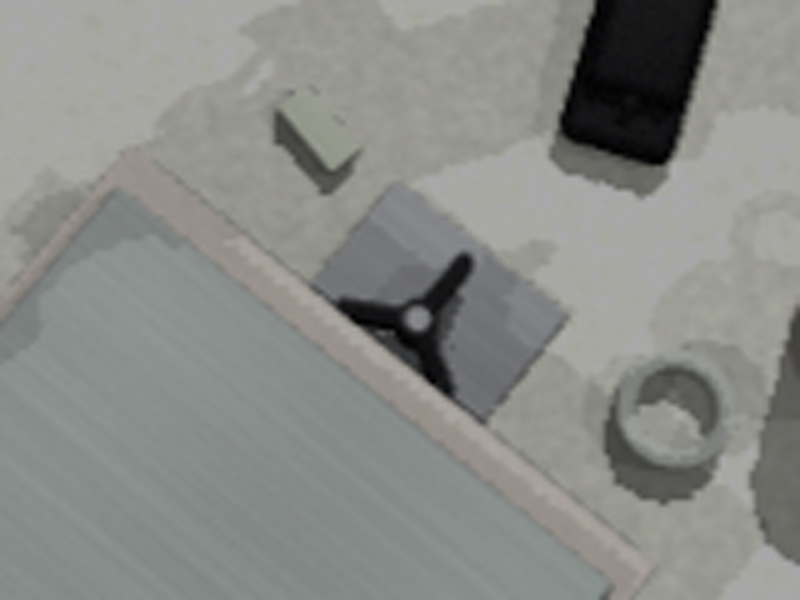

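The free arm now points at (465,260) from the hub at (418,318), square to the tongue's front edge. The eraser, mouse and tape are where they were. I'll check the angle numerically before handing in.

Run:
```python
from plan import *
c=cam("top"); f=lambda x,y:(260+x/5-.4,200+y/5-.4)
w=ray(c,*f(465,260),.040)-ray(c,*f(418,318),.042); a=np.degrees(np.arctan2(w[1],w[0])); print(a,"home -40.4")
m=(c["img"].max(2)<45).astype(np.uint8)[246:262,345:358]; v,u=np.nonzero(m); l=cv2.fitLine(np.float32([u,v]).T,cv2.DIST_HUBER,0,.01,.01).ravel()
u0,v0=345+l[2],246+l[3]; w=ray(c,u0+5*l[0],v0+5*l[1],.04)-ray(c,u0-5*l[0],v0-5*l[1],.04);print("fit",np.degrees(np.arctan2(w[1],w[0])))
b=cv2.imread("pics/top0.png")[:,:,::-1].astype(int); d=abs(c["img"].astype(int)-b).max(2)
for n,(x,y) in dict(eraser=(323,226),tape=(394,283),mouse=(388,211),mug=(440,263),stapler=(335,175)).items(): print(n,np.median(d[y-12:y+12,x-12:x+12]))
```

```text
-39.689267535176356 home -40.4
fit -37.62787536271014
eraser 9.0
tape 8.0
mouse 2.0
mug 5.0
stapler 6.0
```

```bash
python3 -c "
from station import bot
print(bot.hand_in())"
```

```text
the job is handed in; nothing more can be done
None
```

The screw is home: it stopped turning under about 8 N at the finger, and its free arm sits within 1–3° of the expected home angle in the top view. Nothing else on the desk appears moved, the hand is clear, and the job was handed in at about 20 s.

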